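# Load the rattle pan and hold its run lever

## Task

Get the metal rattle running for the set: first tip the steel cup over by its knob so that all five nuts fall out into the pan below, and swing the cup back upright. Only then flip the safety catch on the run box over to its other side, pull the catch-guarded T-lever all the way to its stop, and finish while still holding it there, because it is sprung and returns when let go. Do not force the lever against the catch, and leave the other things on the table where they are.

Things in the scene. Friction and masses are not known exactly. Their poses are not given: they have to be found in the camera images.
- tipper: the rattle, fixed to the table: an open aluminium pan with an upright yoke straddling it that carries a tipping cup. Origin on the table straight below the cup's axle; x forwards (the way the cup pours), y along the axle, z up. The pan spans x -74 to 154 and y -79 to 79, rim at z 52. The two yoke uprights stand at y = +-87, 24 wide (x), 130 tall. The whole may stand left or right and turned by up to 0.3 rad
- pan_floor (a point): centre of the pan's inner floor (40 ahead of the tipper's origin, z 16 above the table); inside 220 (x) by 150 (y), walls 36 high above this floor; axes as the tipper's
- cup_axle (a point): centre of the cup's axle, 115 above the table; the axle runs along the tipper's y
- feed_cup (a joint): turn of the steel cup about its axle, rad: 0 upright (as at the start), growing as it tips towards the tipper's +x, stop at 2.36. The cup is round, 66 tall, 74 across at the foot and 100 at the mouth, its foot 32 below the axle. The hinge is stiff and the cup stays where it is left (about 1.5 N at the knob moves it); beyond about 2.1 rad everything slides out
- cup_knob: black knob on a thin rod behind the cup, by which it is tipped: a cylinder 22 in diameter and 36 long lying along the tipper's y. Origin at its centre, fixed to the cup, 100 from the axle: with the cup upright at x -94, z +34 from the axle (149 above the table); it swings up over the axle to x +91, z +42 at the stop. Can be pinched from above by its two flat ends and turns between the fingers
- run_box: grey run box, fixed to the table, 210 (x) by 120 (y) by 58 high. Origin under its centre; x away from the operator, y to the left, z up. Carries the T-lever (at y +15) and, in front of it (smaller x), the catch. May stand left or right, turned by up to 0.3 rad
- run_lever (a joint): angle of the T-lever, rad: 0 at rest leaning away (+x of the box), growing as its bar is pulled towards the box's -x, stop at 0.9. Pivot at x +45, y +15, z 55 of the box, axis along the box's y. Spring returned: about 2 N at the bar to start, about 6 N at the stop. While the catch is on, it jams after about 0.15 to 0.2 rad
- lever_bar: black cross-bar of the T-lever, 18 in diameter and 90 long, lying along the box's y; origin at its centre, fixed to the lever, 140 from the pivot. At rest it is at x +93, z 187 of the box; at the stop at x -28, z 174. Pinch it across (along the box's x) from above; it turns between the fingers
- catch (a joint): turn of the safety catch about its axle, rad: near 0 (up to 0.2 at the start) it is on, its plate standing before the lever's shaft; grows as its paddle is flipped over from the box's +y side to the -y side, stop at 1.75, where the lever is free. Axle along the box's x at y -20, z 75. Stays where it is left; about 1.5 N at the paddle's tip turns it
- catch_paddle: flat steel paddle at the front end of the catch's axle (x -74 of the box), 32 along x, 8 thick, reaching 55 out from the axle; origin at the middle of its free edge, fixed to the catch. With the catch at 0 it slants 0.70 rad above the box's +y direction (free edge at y +22, z 110); at the stop it slants as much over to the -y side (y about -62, z about 110). A push sideways from its +y side with closed fingertips turns it
- nut0: steel hex nut, 24 across the flats, 13 thick, 33 g, plain; origin at the centre of one flat side; starts lying in the cup with the other four
- nut1: steel hex nut, 24 across the flats, 13 thick, 33 g, plain; origin at the centre of one flat side; starts lying in the cup with the other four
- nut2: steel hex nut, 24 across the flats, 13 thick, 33 g, plain; origin at the centre of one flat side; starts lying in the cup with the other four
- nut3: steel hex nut, 24 across the flats, 13 thick, 33 g, plain; origin at the centre of one flat side; starts lying in the cup with the other four
- nut4: steel hex nut, 24 across the flats, 13 thick, 33 g, plain; origin at the centre of one flat side; starts lying in the cup with the other four
- pedal_a: green effect pedal, 120 x 70 x 56, loose bystander, origin under its centre
- pedal_b: another such pedal, loose bystander
- tape_roll: roll of grey tape, 72 across, 48 high, loose bystander between the two devices
- coffee_mug: white mug, 78 across, 90 high, loose bystander
- recorder: flat black recorder, 75 x 110 x 26, loose bystander
- screwdriver: screwdriver lying on the table, loose bystander
- jack_tin: round flat tin, 64 across, 22 high, loose bystander

How it is judged (in metres and radians):
On the way, in this order (a step that is already met when the one before it is completed fails the run):
1. with the cup tipped, all five nuts lie in the pan (x of nut0 in the frame of pan_floor between -0.112 and 0.112 m and y of nut0 in the frame of pan_floor between -0.077 and 0.077 m and z of each of nut0, nut1, nut2, nut3, nut4 in the frame of pan_floor below 0.045 m and x of nut1 in the frame of pan_floor between -0.112 and 0.112 m and y of nut1 in the frame of pan_floor between -0.077 and 0.077 m and x of nut2 in the frame of pan_floor between -0.112 and 0.112 m and y of nut2 in the frame of pan_floor between -0.077 and 0.077 m and x of nut3 in the frame of pan_floor between -0.112 and 0.112 m and y of nut3 in the frame of pan_floor between -0.077 and 0.077 m and x of nut4 in the frame of pan_floor between -0.112 and 0.112 m and y of nut4 in the frame of pan_floor between -0.077 and 0.077 m and value of joint feed_cup above 0.8 rad), for 0.1 s.
2. the cup is upright again, the nuts still in the pan (x of nut0 in the frame of pan_floor between -0.112 and 0.112 m and y of nut0 in the frame of pan_floor between -0.077 and 0.077 m and z of each of nut0, nut1, nut2, nut3, nut4 in the frame of pan_floor below 0.045 m and x of nut1 in the frame of pan_floor between -0.112 and 0.112 m and y of nut1 in the frame of pan_floor between -0.077 and 0.077 m and x of nut2 in the frame of pan_floor between -0.112 and 0.112 m and y of nut2 in the frame of pan_floor between -0.077 and 0.077 m and x of nut3 in the frame of pan_floor between -0.112 and 0.112 m and y of nut3 in the frame of pan_floor between -0.077 and 0.077 m and x of nut4 in the frame of pan_floor between -0.112 and 0.112 m and y of nut4 in the frame of pan_floor between -0.077 and 0.077 m and value of joint feed_cup below 0.2 rad), for 0.2 s.
3. the catch is flipped over while the lever is still at rest (value of joint catch above 1.4 rad and value of joint run_lever below 0.25 rad), for 0.1 s.
4. the lever is pulled to its stop (value of joint run_lever above 0.78 rad and value of joint catch above 1.4 rad and contact force between the fingers and lever_bar above 1 N), for 0.2 s.
At the end, for the whole second after the job is handed in: the robot's fingers still hold the T-lever's bar (at least 1 N) at its stop (joint over 0.78 of 0.9 rad), the catch is flipped (over 1.4 of 1.75 rad), the cup is upright (under 0.2 rad) and all five nuts are in the pan (all of step 2 and all of step 4 and velocity of joint run_lever below 0.3 rad/s); the arm keeps its last pose, push and grip.
It fails at once if the lever is forced against the catch (value of joint run_lever above 0.35 rad and value of joint catch below 0.8 rad).
It fails at once if a bystander is shoved more than 30 mm (distance of any of pedal_a, pedal_b, tape_roll, coffee_mug, recorder, screwdriver, jack_tin from where it was at the start of the episode above 0.03 m).
It also fails if it takes over 69 s, if anything falls off the work surface, if the arm or the gripper's body presses on something with over 40 N, if the wrist force passes 120 N, or if a joint passes its speed limit or range.

## Robot

A 6-joint arm with a two-finger parallel gripper is mounted at the origin on the work surface. World frame = base frame: x ahead of the robot, y to its left, z up, the work surface at z = 0. Lengths are in m, angles in degrees, forces in N, time in s.
With the tool pointing down it reaches from about 0.375 to 0.9 m from the base axis. Payload 3.1 kg.
Tool frame: the origin (TCP) lies at the very end of the fingers, on their centre line; the grasp point (between the pads) lies grip_point_offset behind it (grip_point_offset is the distance from the TCP to the grasp point, in m); z points along the fingers, y is the line along which they close (so a half turn about z gives the same grasp; the last joint's range is limited). The gripper opens to 87 mm and grips with 3 to 60 N. Pads are 19 mm wide; open, the fingers measure 117 mm over their backs; the gripper's body (75 mm by 190 mm) begins 51 mm behind the grasp point.
Start: joints at [60.705, 30.224, 82.088, -0, 67.689, -10.227], TCP at [0.204, 0.591, 0.223] pointing down, gripper open.
Joint ranges: [-176.69, 176.69], [-43.24, 126.21], [12.49, 139.97], [-82, 262], [0, 151.66], [-163.58, 163.58]. Speed limits (degrees/s): [159.86, 159.86, 180, 180, 180, 180].

## Interface

Orientations are given as a 3x3 rotation matrix whose columns are the frame's x, y, z axes.
In Python, from rig import * gives the robot as it stands.
- The arm moves only by the tool move_arm, never from a script. Its argument "increments" is a list of rows, each a list of 3 entries, a list of its own where there are three numbers: the shift along the tool's x, y, z in units of 30 mm (1.0 is 30 mm), then the turn, a rotation vector about the tool's x, y, z in units of 120 degrees (1.0 is 120 degrees), then the closure, from 0 (fully open) to 1 (shut). A call has 1 to 20 rows; each row shifts and turns the commanded pose from where the row before left it, along the tool's axes as they then stand; what a row does not reach is not made up. A row lasts 1/12 s, in which the tool goes at most 41.7 mm and 7.16 degrees, less where a joint would pass 70% of its speed; a pose out of reach is approached as far as the arm can. A call with a number of a shift or a turn outside -1 to 1 is refused whole. A call with a gripper value outside its range is refused whole. The fingers move at their own pace and stop on an object; the grip force is fixed at half the most. Time passes only in rows, so rows that do not move let the fingers close. It gives the time, the measured TCP pose, the force, the opening and the grip force at its end, in the units of the state.
- read_state(): the state, without advancing time (a new reading comes with each control period).
- capture(name): name is "scene" or "top"; returns a dict with "img" (400x640x3 uint8, red, green, blue), "mtx" (3x3 intrinsics, pixels), "eye" and "rotation" of the camera in the world. Camera axes: x right, y down, z forward; pixel columns grow to the right and rows downward; lengths in m; the calibration is good to about 2 mm. A picture is of the moment at which its call begins. There is no depth.
- hand_in(): hands the job in; it is judged then, once.
Trained networks look in a picture, given as the dict that the camera call returned (one of the last four; its "shot" number tells which), for a name from the list of things; names that differ only in an ending like _2 or _b are one class to them, and where a whole thing is asked for, a point or a joint stands for the part that bears it (a point fixed in the world has none). Each returns a list of dicts, best first, with "confidence" (0 to 1); they miss things now and then, are a little off and sometimes report something else, mostly with a low value. They report only what shows in the picture. A call takes as long as a camera call.
- search_frame(picture, label): "extent" ([left, top, right, bottom] as shares, 0 to 1, of the picture: columns of its width, rows of its height, round what is visible of it).
- pinpoint(picture, label): "xy" ([column, row] as shares, 0 to 1, of the picture: columns of its width, rows of its height: a listed point, or the origin of a listed thing).
The state is a dict: "time_s": time; "joint_positions": joint angles; "qvel": joint speeds; "tau": joint torques, N m; "position": TCP position; "tcp_rot": TCP orientation; "force": force on the tool from outside, world axes, zero at the start; "moment": the same for the moment, N m; "opening": opening from 0.0 (shut) to 1.0 (fully open); "grasp_force": force on a finger pad.
Only numpy, scipy, OpenCV 4.12 (cv2) and the standard library are available. Lean on these libraries where they do the work, as an engineer would, in place of code of your own. Each camera call takes 0.05 s, during which the arm holds its last target. There are 200 camera calls.

## Working session

There is one attempt and no reset: what is moved stays moved. The work goes in short steps, Python scripts to look and compute and a tool call to move; the robot and the scene stay as the last step left them, time stands still between calls to the robot, and variables do not carry over. Pictures are saved under pics/ and viewed, at most 10 in all, crops included, and the job is handed in when it is done.

Besides the shell and the picture viewer there is one more tool, called after "Emit:" as name([rows], argument=value, ...), one row to a line, values as JSON. move_arm: Moves the arm, as the interface text tells. Its arguments: {"type":"object","properties":{"increments":{"type":"array"}},"required":["increments"]}

```bash
mkdir -p pics; ls; cat > h.py <<'E'
from rig import *
import numpy as np, cv2
def ray(c,xy):
    p=np.array([xy[0]*640,xy[1]*400,1.]); d=np.array(c['rotation'])@np.linalg.inv(np.array(c['mtx']))@p
    return np.array(c['eye']),d/np.linalg.norm(d)
def atz(c,xy,z):
    e,d=ray(c,xy); return e+d*(z-e[2])/d[2]
def tri(rs):
    A=np.zeros((3,3));b=np.zeros(3)
    for e,d in rs:
        P=np.eye(3)-np.outer(d,d);A+=P;b+=P@e
    x=np.linalg.solve(A,b)
    return x,[round(1e3*float(np.linalg.norm((np.eye(3)-np.outer(d,d))@(x-e))),1) for e,d in rs]
E
python3 - <<'E'
from h import *
np.set_printoptions(precision=4,suppress=True)
cs={n:capture(n) for n in('scene','top')}
for n,c in cs.items(): cv2.imwrite(f'pics/{n}0.png',cv2.cvtColor(c['img'],cv2.COLOR_RGB2BGR)); print(n,c['eye'])
for l in ['tipper','pan_floor','cup_axle','cup_knob','run_box','lever_bar','catch_paddle','nut0','tape_roll','coffee_mug','pedal_a','recorder','screwdriver','jack_tin']:
    rs=[]
    for n,c in cs.items():
        r=pinpoint(c,l)[:2]
        print(l,n,[(np.round(np.array(q['xy'])*[640,400],1).tolist(),round(q['confidence'],2),atz(c,q['xy'],0.0)[:2].round(3).tolist()) for q in r])
        if r: rs.append(ray(c,r[0]['xy']))
    if len(rs)==2: print('   tri',*tri(rs))
print(read_state())
E
```

```text
pics
scene [ 1.3857 -0.7679  1.4275]
top [0.5199 0.0089 1.494 ]
tipper scene [([264.8, 256.4], 0.93, [0.543, -0.256])]
tipper top [([386.9, 230.9], 0.97, [0.544, -0.255]), ([163.9, 251.0], 0.43, [0.455, 0.516])]
   tri [ 0.5433 -0.2557  0.0003] [0.5, 0.5]
pan_floor scene [([273.3, 257.6], 0.66, [0.568, -0.237])]
pan_floor top [([384.1, 223.4], 0.79, [0.57, -0.245])]
   tri [ 0.5711 -0.242   0.008 ] [2.5, 2.5]
cup_axle scene [([259.6, 236.2], 0.97, [0.458, -0.212])]
cup_axle top [([394.3, 229.9], 0.59, [0.548, -0.281]), ([392.9, 236.6], 0.48, [0.524, -0.277])]
   tri [ 0.5434 -0.2591  0.1275] [3.3, 3.3]
cup_knob scene [([239.2, 218.2], 0.61, [0.335, -0.214])]
cup_knob top [([401.7, 257.0], 0.38, [0.454, -0.309])]
   tri [ 0.4593 -0.2759  0.1659] [3.3, 3.3]
run_box scene [([346.9, 181.4], 0.57, [0.492, 0.227])]
run_box top [([246.0, 240.0], 0.81, [0.5, 0.235]), ([386.6, 226.5], 0.24, [0.559, -0.254])]
   tri [0.4963 0.2308 0.0014] [5.2, 5.2]
lever_bar scene [([374.4, 157.1], 0.61, [0.476, 0.417])]
lever_bar top [([312.9, 266.0], 0.75, [0.416, 0.0]), ([231.7, 212.3], 0.67, [0.595, 0.288
[... 1470 characters left out ...]
, 0.506])]
jack_tin top [([166.5, 251.4], 0.7, [0.454, 0.507]), ([230.1, 210.6], 0.38, [0.601, 0.294])]
   tri [0.4511 0.4991 0.0124] [4.9, 4.9]
{'time_s': 1.5, 'joint_positions': array([ 60.7047,  30.2219,  82.085 ,  -0.0021,  67.6885, -10.2278]), 'qvel': array([-0.0169,  0.0709, -0.0816, -0.092 , -0.0137, -0.0018]), 'tau': array([  0.0008, -44.0009, -17.698 ,   0.0634,   0.0504,  -0.    ]), 'position': array([0.2042, 0.5907, 0.2226]), 'tcp_rot': array([[-0.9451,  0.3267,  0.0001],
       [ 0.3267,  0.9451,  0.0001],
       [-0.    ,  0.0001, -1.    ]]), 'force': array([0.6944, 0.6628, 0.0667]), 'moment': array([ 0.0093,  0.0117, -0.029 ]), 'grasp_force': 0.0, 'opening': 0.9993622205639345}
```

```bash
python3 - <<'E'
import cv2
a=cv2.imread('pics/top0.png')[130:300,140:500]
cv2.imwrite('pics/t1.png',cv2.resize(a,None,fx=2.2,fy=2.2,interpolation=cv2.INTER_CUBIC))
a=cv2.imread('pics/scene0.png')[110:350,170:450]
cv2.imwrite('pics/s1.png',cv2.resize(a,None,fx=2.5,fy=2.5,interpolation=cv2.INTER_CUBIC))
E
```

```text
(no output)
```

View pics/t1.png

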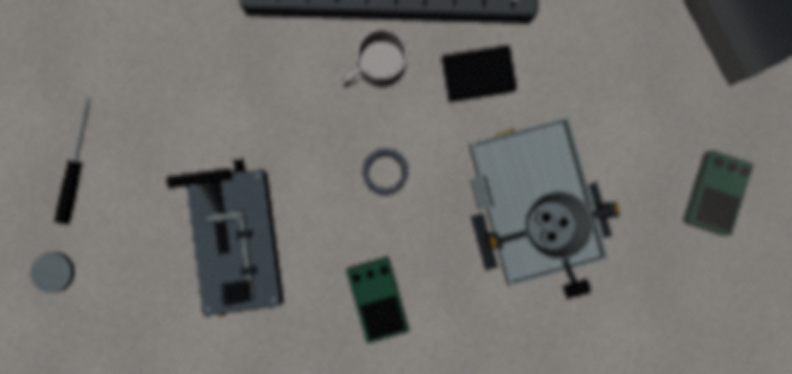

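View pics/s1.png

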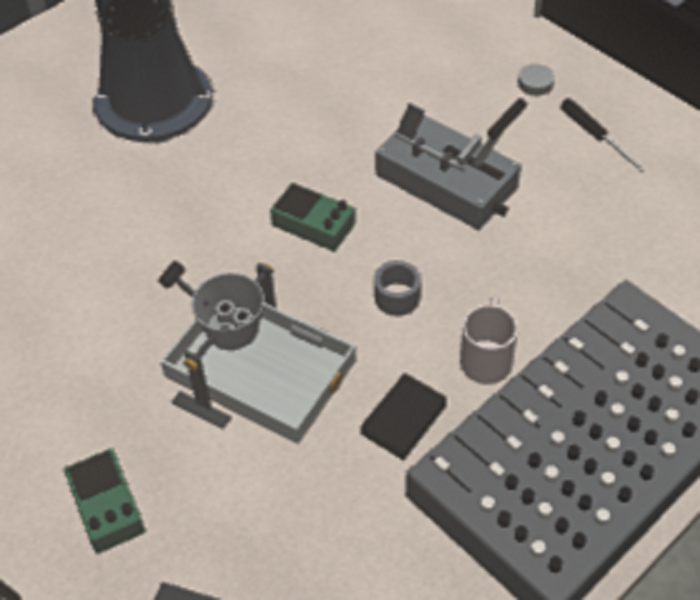

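The top view shows the tipper on the right with its knob at about px (402,261). The run box is on the left, with the bar from (216,213) to (246,209) and the paddle near (247,263). Both devices are turned slightly anticlockwise (about 0.26 and 0.13 rad). Next I'll fit both poses.

```bash
cat >> h.py <<'E'
def proj(c,P):
    q=np.array(c['rotation']).T@(np.asarray(P)-np.array(c['eye'])); q=np.array(c['mtx'])@q; return q[:2]/q[2]
def w(pose,p):
    x,y,a=pose; return np.array([x+np.cos(a)*p[0]-np.sin(a)*p[1],y+np.sin(a)*p[0]+np.cos(a)*p[1],p[2]])
def fit(obs,x0):
    from scipy.optimize import least_squares
    f=lambda v:np.concatenate([proj(c,w(v,p))-uv for c,p,uv in obs])
    return least_squares(f,x0,loss='soft_l1',f_scale=1.5)
E
python3 - <<'E'
from h import *
np.set_printoptions(precision=4,suppress=True)
T={'tipper':(0,0,0),'pan_floor':(.04,0,.016),'cup_axle':(0,0,.115),'cup_knob':(-.094,0,.149)}
B={'run_box':(0,0,0),'lever_bar':(.093,.015,.187)}
cs={n:capture(n) for n in('scene','top')}
def gather(M,g):
    obs=[]
    for l,p in M.items():
        for n,c in cs.items():
            for q in pinpoint(c,l):
                uv=np.array(q['xy'])*[640,400]
                if np.linalg.norm(uv-proj(c,w(g,p)))<15: obs.append((c,p,uv)); break
    return obs
t=cs['top']; s=cs['scene']
cr=lambda u,v:np.array([140+u/2.2,130+v/2.2]); sc=lambda u,v:np.array([170+u/2.5,110+v/2.5])
g=(.543,-.256,.26); o=gather(T,g)
o+=[(t,(.154,-.079,.052),cr(568,120)),(t,(.154,.079,.052),cr(470,144)),(t,(-.074,-.079,.052),cr(605,258)),
    (s,(.154,.079,.052),sc(355,350)),(s,(.154,-.079,.052),sc(298,432))]
r=fit(o,g);print('T',r.x,r.fun.reshape(-1,2).round(1).tolist())
g=(.498,.233,.125); o=gather(B,g)
o+=[(t,(.105,-.06,.058),cr(265,170)),(t,(-.105,-.06,.058),cr(282,302)),(t,(-.105,.06,.058),cr(205,314)),
    (t,(.093,.06,.187),cr(168,182)),(t,(.093,-.03,.187),cr(232,174)),
    (s,(.105,.06,.058),sc(521,167)),(s,(.105,-.06,.058),sc(480,207)),(s,(-.105,-.06,.058),sc(377,155))]
r2=fit(o,g);print('B',r2.x,r2.fun.reshape(-1,2).round(1).tolist())
for a in(0,.1,.2): print(a,[proj(c,w(r2.x,(-.074,-.02+.055*np.cos(.7+a),.075+.055*np.sin(.7+a)))).round(1) for c in cs.values()])
print('knob',w(r.x,T['cup_knob']),'bar',w(r2.x,B['lever_bar']))
import rig; print([k for k in dir(rig) if not k.startswith('_')], getattr(rig,'grip_point_offset',None))
E
```

```text
T [ 0.5397 -0.2518  0.2793] [[-2.5, -1.8], [1.0, 2.4], [0.3, -2.8], [-1.4, -1.3], [1.8, -1.4], [-3.0, -1.4], [1.7, 4.4], [3.3, 3.0], [0.9, -2.3], [0.7, -1.7], [1.8, -0.0], [0.1, -1.2], [-1.1, -0.4]]
B [0.501  0.2253 0.1686] [[1.0, -0.1], [3.2, -0.9], [1.1, -1.6], [1.7, -0.6], [-0.6, -1.0], [0.2, 1.3], [-0.7, 1.1], [-0.1, 0.1], [0.1, -0.5], [0.0, -1.5], [0.2, 0.5], [-1.9, -1.3]]
0 [array([336.9, 153.1]), array([240. , 263.9])]
0.1 [array([336.4, 152.9]), array([241. , 263.9])]
0.2 [array([335.9, 152.8]), array([242.1, 263.7])]
knob [ 0.4493 -0.2777  0.149 ] bar [0.5901 0.2557 0.187 ]
['PlanningError', 'capture', 'grip_point_offset', 'hand_in', 'pinpoint', 'read_state', 'search_frame'] 0.0187
```

```bash
python3 - <<'E'
from h import *
np.set_printoptions(precision=4,suppress=True)
t=capture('top'); s=capture('scene')
def blob(c,x0,y0,x1,y1,th):
    g=cv2.cvtColor(c['img'],cv2.COLOR_RGB2GRAY)[y0:y1,x0:x1]
    m=(g<th).astype(np.uint8); n,l,st,ce=cv2.connectedComponentsWithStats(m)
    return [(st[i].tolist(),(ce[i]+[x0,y0]).round(1).tolist()) for i in range(1,n) if st[i][4]>8]
print('knob',blob(t,390,250,415,272,50)); print(blob(s,225,205,250,230,55))
print('bar',blob(t,205,200,255,222,35)); print(blob(s,360,145,385,170,45))
for n,c,b in(('t',t,(370,180,440,270)),('b',t,(205,195,280,280)),):
    x0,y0,x1,y1=b; a=cv2.cvtColor(c['img'][y0:y1,x0:x1],cv2.COLOR_RGB2BGR)
    a=cv2.convertScaleAbs(a,alpha=1.6)
    globals()['i'+n]=cv2.resize(a,(380,480),interpolation=cv2.INTER_CUBIC)
cv2.imwrite('pics/z.png',np.hstack([it,ib]))
E
```

```text
knob [([7, 0, 11, 15, 74], [401.3, 259.5])]
[]
bar [([42, 3, 4, 5, 15], [248.3, 205.5]), ([12, 8, 29, 14, 176], [233.2, 212.7])]
[]
```

View pics/z.png

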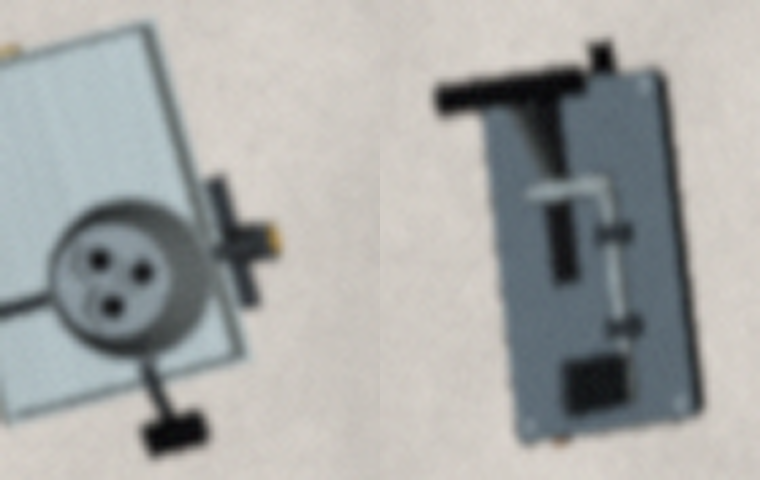

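```bash
python3 - <<'E'
from h import *
np.set_printoptions(precision=4,suppress=True)
t=capture('top')
f=lambda u,v,z:atz(t,(u/640,v/400),z)
k=f(402.2,261,.149);m=f(394.3,232.1,.149);print('knob',k,'mouth',m,np.linalg.norm(k-m))
# pan right-front/right-back corners
for p in((370+152/5.43,180+25/5.33),(370+242/5.43,180+357/5.33)): print('pan',f(*p,.052))
b0=f(205+57/5.07,195+98/5.65,.187);b1=f(205+203/5.07,195+82/5.65,.187);print('bar',b0,b1,np.linalg.norm(b0-b1),(b0+b1)/2)
c=[f(205+u/5.07,195+v/5.65,.058) for u,v in((278,72),(320,412),(140,440))]
print('boxcorners',*c,np.linalg.norm(c[0]-c[1]),np.linalg.norm(c[1]-c[2]),'centre',(c[0]+c[2])/2)
print('paddle edge',f(241.5,263.7,.112))
E
```

```text
knob [ 0.4482 -0.2786  0.149 ] mouth [ 0.5382 -0.2525  0.149 ] 0.09366578198856469
pan [ 0.701  -0.2817  0.052 ]
pan [ 0.4911 -0.3406  0.052 ]
bar [0.584  0.3001 0.187 ] [0.595 0.213 0.187] 0.08780239651419294 [0.5895 0.2565 0.187 ]
boxcorners [0.6096 0.1839 0.058 ] [0.4098 0.1495 0.058 ] [0.3907 0.2665 0.058 ] 0.20277234718750584 0.1185872153412922 centre [0.5001 0.2252 0.058 ]
paddle edge [0.4253 0.2296 0.112 ]
```

Emit:
move_arm([
  [[0,0,-0.6],[0,0,-0.0582],0],
  [[0,0,-0.6],[0,0,-0.0582],0],
  [[0,0,-0.6],[0,0,-0.0582],0],
  [[0,0,-0.6],[0,0,-0.0582],0],
  [[0,0,-0.6],[0,0,-0.0582],0],
  [[-0.2,-1,0],[0,0,0],0],
  [[-0.2,-1,0],[0,0,0],0],
  [[-0.2,-1,0],[0,0,0],0],
  [[-0.2,-1,0],[0,0,0],0],
  [[-0.2,-1,0],[0,0,0],0],
  [[-0.2,-1,0],[0,0,0],0],
  [[-0.2,-1,0],[0,0,0],0],
  [[-0.2,-1,0],[0,0,0],0],
  [[-0.2,-1,0],[0,0,0],0],
  [[-0.2,-1,0],[0,0,0],0],
  [[-0.2,-1,0],[0,0,0],0],
  [[-0.2,-1,0],[0,0,0],0],
  [[-0.2,-1,0],[0,0,0],0],
  [[-0.2,-1,0],[0,0,0],0],
  [[-0.2,-1,0],[0,0,0],0],
])

```text
time_s: 4.02
position: [0.4141, 0.181, 0.3128]
tcp_rot: [[-0.962, -0.273, 0.001], [-0.273, 0.962, 0.0], [-0.001, -0.0, -1.0]]
force: [0.9, 0.4, -0.3]
opening: 0.998
grasp_force: 0.0
```

Emit:
move_arm([
  [[0.2,-1,0],[0,0,0],0],
  [[0.2,-1,0],[0,0,0],0],
  [[0.2,-1,0],[0,0,0],0],
  [[0.2,-1,0],[0,0,0],0],
  [[0.2,-1,0],[0,0,0],0],
  [[0.2,-1,0],[0,0,0],0],
  [[0.2,-1,0],[0,0,0],0],
  [[0.2,-1,0],[0,0,0],0],
  [[0.2,-1,0],[0,0,0],0],
  [[0.2,-1,0],[0,0,0],0],
  [[0.2,-1,0],[0,0,0],0],
  [[0.2,-1,0],[0,0,0],0],
  [[0.2,-1,0],[0,0,0],0],
  [[0.2,-1,0],[0,0,0],0],
  [[0.2,-1,0],[0,0,0],0],
  [[0,-0.1,0],[0,0,0],0],
  [[0,0,0],[0,0,0],0],
  [[0,0,0],[0,0,0],0],
])

```text
time_s: 5.52
position: [0.4504, -0.2774, 0.3122]
tcp_rot: [[-0.962, -0.273, -0.001], [-0.273, 0.962, 0.001], [0.0, 0.002, -1.0]]
force: [-0.0, 0.4, -0.3]
opening: 0.999
grasp_force: 0.0
```

Emit:
move_arm([
  [[0.07,0,0.9],[0,0,0],0],
  [[0,0,0.9],[0,0,0],0],
  [[0,0,0.9],[0,0,0],0],
  [[0,0,0.9],[0,0,0],0],
  [[0,0,0.9],[0,0,0],0],
  [[0,0,0.9],[0,0,0],0],
  [[0,0,0.5],[0,0,0],0],
  [[0,0,0],[0,0,0],0],
])

```text
time_s: 6.18
position: [0.4468, -0.275, 0.1327]
tcp_rot: [[-0.962, -0.275, -0.006], [-0.275, 0.961, 0.006], [0.004, 0.007, -1.0]]
force: [0.6, -0.5, -0.2]
opening: 1.0
grasp_force: 0.0
```

```bash
python3 - <<'E'
from h import *
s=capture('scene');print(read_state()['position'],read_state()['force'])
a=cv2.cvtColor(s['img'][180:290,180:320],cv2.COLOR_RGB2BGR)
cv2.imwrite('pics/g.png',cv2.resize(a,None,fx=5,fy=5,interpolation=cv2.INTER_CUBIC))
E
```

```text
[ 0.44783062 -0.27611801  0.13447982] [ 0.71317828 -0.64669458 -0.1569304 ]
```

View pics/g.png

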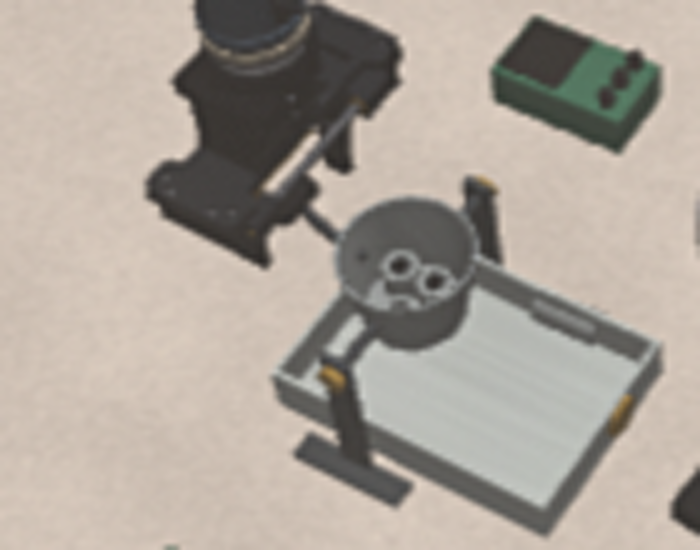

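The knob sits at about crop (295,200), between the fingers at (265,245) and (340,150), so it is straddled and I can close on it.

Emit:
move_arm([
  [[0,0,0.1],[0,0,0],0.3],
  [[0,0,0],[0,0,0],0.45],
  [[0,0,0],[0,0,0],0.6],
  [[0,0,0],[0,0,0],0.8],
  [[0,0,0],[0,0,0],1],
  [[0,0,0],[0,0,0],1],
  [[0,0,0],[0,0,0],1],
  [[0,0,0],[0,0,0],1],
])

```text
time_s: 6.9
position: [0.4488, -0.2786, 0.1327]
tcp_rot: [[-0.962, -0.273, 0.0], [-0.273, 0.962, -0.0], [-0.0, -0.0, -1.0]]
force: [-0.8, -0.0, 0.3]
opening: 0.479
grasp_force: 0.0
```

Emit:
move_arm([
  [[0,0,0],[0,0,0],1],
  [[0,0,0],[0,0,0],1],
  [[0,0,0],[0,0,0],1],
  [[0,0,0],[0,0,0],1],
])

```text
time_s: 7.23
position: [0.448, -0.2763, 0.1325]
tcp_rot: [[-0.962, -0.273, -0.002], [-0.273, 0.962, 0.004], [0.001, 0.005, -1.0]]
force: [0.1, 5.8, 3.4]
opening: 0.408
grasp_force: 29.9
```

```bash
python3 - <<'E'
import numpy as np
# arc increments, tool x=-tipper x, z down. start angle a0, 20 rows per segment
a0=np.arctan2(.034,-.094)
def rows(f,t,n):
    th=np.linspace(f,t,n+1); X=100*np.cos(a0-th);Z=100*np.sin(a0-th)
    print([(round(-a/30,2),round(-b/30,2)) for a,b in zip(np.diff(X),np.diff(Z))])
rows(0,1.15,20);rows(1.15,2.28,20)
E
```

```text
[(np.float64(-0.07), np.float64(-0.18)), (np.float64(-0.08), np.float64(-0.17)), (np.float64(-0.09), np.float64(-0.17)), (np.float64(-0.1), np.float64(-0.16)), (np.float64(-0.11), np.float64(-0.16)), (np.float64(-0.12), np.float64(-0.15)), (np.float64(-0.13), np.float64(-0.14)), (np.float64(-0.13), np.float64(-0.14)), (np.float64(-0.14), np.float64(-0.13)), (np.float64(-0.15), np.float64(-0.12)), (np.float64(-0.16), np.float64(-0.11)), (np.float64(-0.16), np.float64(-0.1)), (np.float64(-0.17), np.float64(-0.09)), (np.float64(-0.17), np.float64(-0.08)), (np.float64(-0.18), np.float64(-0.07)), (np.float64(-0.18), np.float64(-0.06)), (np.float64(-0.18), np.float64(-0.05)), (np.float64(-0.19), np.float64(-0.04)), (np.float64(-0.19), np.float64(-0.03)), (np.float64(-0.19), np.float64(-0.02))]
[(np.float64(-0.19), np.float64(-0.01)), (np.float64(-0.19), np.float64(0.0)), (np.float64(-0.19), np.float64(0.01)), (np.float64(-0.19), np.float64(0.02)), (np.float64(-0.19), np.float64(0.03)), (np.float64(-0.18), np.float64(0.04)), (np.float64(-0.18), np.float64(0.05)), (np.float64(-0.18), np.float64(0.06)), (np.float64(-0.17), np.float64(0.07)), (np.float64(-0.17), np.float64(0.08)), (np.float64(-0.16), np.float64(0.09)), (np.float64(-0.16), np.float64(0.1)), (np.float64(-0.15), np.float64(0.11)), (np.float64(-0.15), np.float64(0.12)), (np.float64(-0.14), np.float64(0.13)), (np.float64(-0.13), np.float64(0.14)), (np.float64(-0.12), np.float64(0.14)), (np.float64(-0.11), np.float64(0.15)), (np.float64(-0.11), np.float64(0.16)), (np.float64(-0.1), np.float64(0.16))]
```

Emit:
move_arm([
  [[-0.07,0,-0.18],[0,0,0],1],
  [[-0.08,0,-0.17],[0,0,0],1],
  [[-0.09,0,-0.17],[0,0,0],1],
  [[-0.1,0,-0.16],[0,0,0],1],
  [[-0.11,0,-0.16],[0,0,0],1],
  [[-0.12,0,-0.15],[0,0,0],1],
  [[-0.13,0,-0.14],[0,0,0],1],
  [[-0.13,0,-0.14],[0,0,0],1],
  [[-0.14,0,-0.13],[0,0,0],1],
  [[-0.15,0,-0.12],[0,0,0],1],
  [[-0.16,0,-0.11],[0,0,0],1],
  [[-0.16,0,-0.1],[0,0,0],1],
  [[-0.17,0,-0.09],[0,0,0],1],
  [[-0.17,0,-0.08],[0,0,0],1],
  [[-0.18,0,-0.07],[0,0,0],1],
  [[-0.18,0,-0.06],[0,0,0],1],
  [[-0.18,0,-0.05],[0,0,0],1],
  [[-0.19,0,-0.04],[0,0,0],1],
  [[-0.19,0,-0.03],[0,0,0],1],
  [[-0.19,0,-0.02],[0,0,0],1],
])

```text
time_s: 8.9
position: [0.5289, -0.2524, 0.1978]
tcp_rot: [[-0.962, -0.274, -0.008], [-0.274, 0.962, 0.005], [0.007, 0.007, -1.0]]
force: [-6.2, 6.5, 3.1]
opening: 0.407
grasp_force: 30.0
```

Emit:
move_arm([
  [[-0.19,0,-0.01],[0,0,0],1],
  [[-0.19,0,0],[0,0,0],1],
  [[-0.19,0,0.01],[0,0,0],1],
  [[-0.19,0,0.02],[0,0,0],1],
  [[-0.19,0,0.03],[0,0,0],1],
  [[-0.18,0,0.04],[0,0,0],1],
  [[-0.18,0,0.05],[0,0,0],1],
  [[-0.18,0,0.06],[0,0,0],1],
  [[-0.17,0,0.07],[0,0,0],1],
  [[-0.17,0,0.08],[0,0,0],1],
  [[-0.16,0,0.09],[0,0,0],1],
  [[-0.16,0,0.1],[0,0,0],1],
  [[-0.15,0,0.11],[0,0,0],1],
  [[-0.15,0,0.12],[0,0,0],1],
  [[-0.14,0,0.13],[0,0,0],1],
  [[-0.13,0,0.14],[0,0,0],1],
  [[-0.12,0,0.14],[0,0,0],1],
  [[-0.11,0,0.15],[0,0,0],1],
  [[-0.11,0,0.16],[0,0,0],1],
  [[-0.1,0,0.16],[0,0,0],1],
])

```text
time_s: 10.57
position: [0.6222, -0.2248, 0.1486]
tcp_rot: [[-0.962, -0.273, -0.004], [-0.273, 0.962, 0.007], [0.002, 0.008, -1.0]]
force: [-2.7, 10.2, 3.6]
opening: 0.409
grasp_force: 30.0
```

Emit:
move_arm([
  [[0,0,0],[0,0,0],1],
  [[0,0,0],[0,0,0],1],
  [[0,0,0],[0,0,0],1],
  [[0,0,0],[0,0,0],1],
  [[0,0,0],[0,0,0],1],
  [[0,0,0],[0,0,0],1],
  [[0,0,0],[0,0,0],1],
  [[0,0,0],[0,0,0],1],
])

```text
time_s: 11.23
position: [0.6224, -0.2247, 0.1481]
tcp_rot: [[-0.962, -0.273, -0.003], [-0.273, 0.962, 0.007], [0.001, 0.008, -1.0]]
force: [-2.0, 10.3, 1.2]
opening: 0.41
grasp_force: 30.0
```

```bash
python3 - <<'E'
from h import *
s=capture('scene');t=capture('top')
a=cv2.cvtColor(s['img'][170:300,180:330],cv2.COLOR_RGB2BGR);b=cv2.cvtColor(t['img'][150:280,340:450],cv2.COLOR_RGB2BGR)
cv2.imwrite('pics/g2.png',cv2.resize(np.hstack([a,b]),None,fx=3,fy=3,interpolation=cv2.INTER_CUBIC))
for c in(s,t): print([(np.round(np.array(q['xy'])*[640,400]).tolist(),round(q['confidence'],2)) for q in pinpoint(c,'nut0')])
E
```

```text
[([262.0, 261.0], 0.58), ([291.0, 252.0], 0.48), ([270.0, 254.0], 0.38), ([272.0, 259.0], 0.36)]
[]
```

View pics/g2.png

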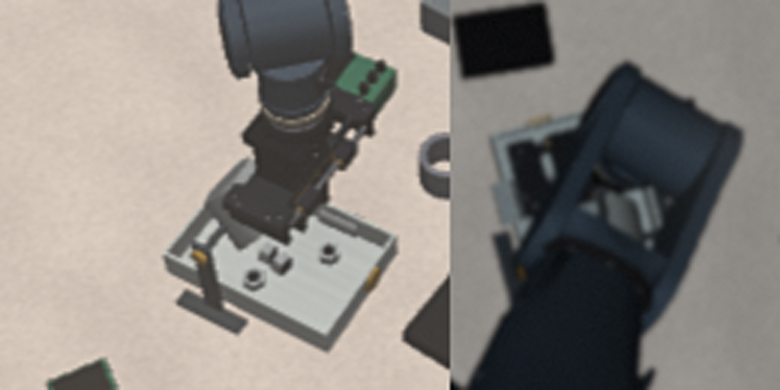

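Four nuts are visible in the pan, at crop (253,278), (270,255), (283,265) and (330,253). The fifth is probably hidden behind the hand. I'll swing the cup back and check again.

Emit:
move_arm([
  [[0.1,0.05,-0.16],[0,0,0],1],
  [[0.11,0.05,-0.16],[0,0,0],1],
  [[0.11,0,-0.15],[0,0,0],1],
  [[0.12,0,-0.14],[0,0,0],1],
  [[0.13,0,-0.14],[0,0,0],1],
  [[0.14,0,-0.13],[0,0,0],1],
  [[0.15,0,-0.12],[0,0,0],1],
  [[0.15,0,-0.11],[0,0,0],1],
  [[0.16,0,-0.1],[0,0,0],1],
  [[0.16,0,-0.09],[0,0,0],1],
  [[0.17,0,-0.08],[0,0,0],1],
  [[0.17,0,-0.07],[0,0,0],1],
  [[0.18,0,-0.06],[0,0,0],1],
  [[0.18,0,-0.05],[0,0,0],1],
  [[0.18,0,-0.04],[0,0,0],1],
  [[0.19,0,-0.03],[0,0,0],1],
  [[0.19,0,-0.02],[0,0,0],1],
  [[0.19,0,-0.01],[0,0,0],1],
  [[0.19,0,0],[0,0,0],1],
  [[0.19,0,0.01],[0,0,0],1],
])

```text
time_s: 13.1
position: [0.5321, -0.2515, 0.1984]
tcp_rot: [[-0.962, -0.272, 0.003], [-0.272, 0.962, 0.001], [-0.003, 0.0, -1.0]]
force: [2.3, 6.1, -3.4]
opening: 0.412
grasp_force: 30.0
```

```bash
python3 - <<'E'
from h import *
s=capture('scene');t=capture('top');print(read_state()['position'],read_state()['force'])
a=cv2.cvtColor(s['img'][170:300,180:330],cv2.COLOR_RGB2BGR);b=cv2.cvtColor(t['img'][150:280,340:450],cv2.COLOR_RGB2BGR)
cv2.imwrite('pics/g3.png',cv2.resize(np.hstack([a,b]),None,fx=3,fy=3,interpolation=cv2.INTER_CUBIC))
E
```

```text
[ 0.53102673 -0.25181276  0.19829282] [ 0.30026952  4.27434274 -1.01933809]
```

View pics/g3.png

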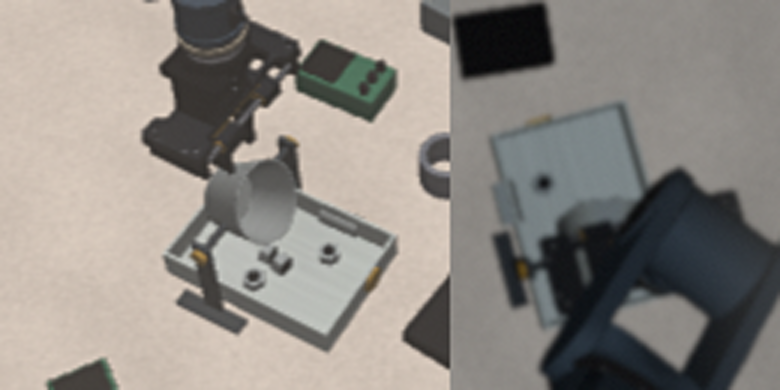

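The cup interior at crop (265,200) shows empty, so I'll finish the swing back to upright and release.

Emit:
move_arm([
  [[0.19,0,0.02],[0,0,0],1],
  [[0.19,0,0.03],[0,0,0],1],
  [[0.19,0,0.04],[0,0,0],1],
  [[0.18,0,0.05],[0,0,0],1],
  [[0.18,0,0.06],[0,0,0],1],
  [[0.18,0,0.07],[0,0,0],1],
  [[0.17,0,0.08],[0,0,0],1],
  [[0.17,0,0.09],[0,0,0],1],
  [[0.16,0,0.1],[0,0,0],1],
  [[0.16,0,0.11],[0,0,0],1],
  [[0.15,0,0.12],[0,0,0],1],
  [[0.14,0,0.13],[0,0,0],1],
  [[0.13,0,0.14],[0,0,0],1],
  [[0.13,0,0.14],[0,0,0],1],
  [[0.12,0,0.15],[0,0,0],1],
  [[0.11,0,0.16],[0,0,0],1],
  [[0.1,0,0.16],[0,0,0],1],
  [[0.09,0,0.17],[0,0,0],1],
  [[0.08,0,0.17],[0,0,0],1],
  [[0.07,0,0.18],[0,0,0],1],
])

```text
time_s: 14.87
position: [0.4479, -0.2764, 0.1336]
tcp_rot: [[-0.962, -0.273, 0.001], [-0.273, 0.962, -0.002], [-0.0, -0.002, -1.0]]
force: [-1.9, 4.6, 4.5]
opening: 0.414
grasp_force: 30.0
```

Emit:
move_arm([
  [[0,0,0],[0,0,0],1],
  [[0,0,0],[0,0,0],0.5],
  [[0,0,0],[0,0,0],0],
  [[0,0,0],[0,0,0],0],
  [[0,0,0],[0,0,0],0],
  [[0,0,0],[0,0,0],0],
  [[0,0,0],[0,0,0],0],
  [[0,0,0],[0,0,0],0],
  [[0,0,0],[0,0,0],0],
])

```text
time_s: 15.62
position: [0.448, -0.2757, 0.1325]
tcp_rot: [[-0.962, -0.273, 0.0], [-0.273, 0.962, -0.0], [0.0, -0.0, -1.0]]
force: [0.0, 0.6, -0.4]
opening: 0.929
grasp_force: 0.0
```

Emit:
move_arm([
  [[0,0,-1],[0,0,0],0],
  [[0,0,-1],[0,0,0],0],
  [[0,0,-1],[0,0,0.0573],0],
  [[0,0,-1],[0,0,0.0573],0],
  [[0,0,-1],[0,0,0.0573],0],
  [[0,0,-1],[0,0,0.0573],0],
  [[0,0,0],[0,0,0.0573],0],
  [[0,0,0],[0,0,0.0573],0],
  [[0,0,0],[0,0,0.0573],0],
  [[0,0,0],[0,0,0.0573],0],
  [[0,0,0],[0,0,0.0573],0],
  [[0,0,0],[0,0,0.0573],0],
  [[0,0,0],[0,0,0.0573],0],
  [[0,0,0],[0,0,0.0573],1],
  [[0,0,0],[0,0,0.0573],1],
  [[0,0,0],[0,0,0.0573],1],
  [[0,0,0],[0,0,0],1],
])

```text
time_s: 17.03
position: [0.4479, -0.2755, 0.3124]
tcp_rot: [[-0.165, 0.986, -0.0], [0.986, 0.165, 0.0], [0.0, -0.0, -1.0]]
force: [-0.3, -0.2, 0.0]
opening: 0.78
grasp_force: 0.0
```

Emit:
move_arm([
  [[0.99,0.11,0],[0,0,0],1],
  [[0.99,0.11,0],[0,0,0],1],
  [[0.99,0.11,0],[0,0,0],1],
  [[0.99,0.11,0],[0,0,0],1],
  [[0.99,0.11,0],[0,0,0],1],
  [[0.99,0.11,0],[0,0,0],1],
  [[0.99,0.11,0],[0,0,0],1],
  [[0.99,0.11,0],[0,0,0],1],
  [[0.99,0.11,0],[0,0,0],1],
  [[0.99,0.11,0],[0,0,0],1],
  [[0.99,0.11,0],[0,0,0],1],
  [[0.99,0.11,0],[0,0,0],1],
  [[0.99,0.11,0],[0,0,0],1],
  [[0.99,0.11,0],[0,0,0],1],
  [[0.99,0.11,0],[0,0,0],1],
  [[0.99,0.11,0],[0,0,0],1],
  [[0.99,0.11,0],[0,0,0],1],
  [[0.99,0.11,0],[0,0,0],1],
  [[0,0,0],[0,0,0],1],
  [[0,0,0],[0,0,0],1],
])

```text
time_s: 18.7
position: [0.417, 0.2624, 0.3124]
tcp_rot: [[-0.172, 0.985, -0.0], [0.985, 0.172, -0.001], [-0.001, -0.0, -1.0]]
force: [0.3, -0.2, 0.1]
opening: 0.004
grasp_force: 0.0
```

```bash
python3 - <<'E'
from h import *
s=capture('scene');t=capture('top');print(read_state()['position'])
T=(.539,-.2525,.274)
a=cv2.cvtColor(s['img'][190:310,205:325],cv2.COLOR_RGB2BGR);b=cv2.cvtColor(t['img'][160:280,340:440],cv2.COLOR_RGB2BGR)
cv2.imwrite('pics/g4.png',cv2.resize(np.hstack([a,b]),None,fx=3.6,fy=3.6,interpolation=cv2.INTER_CUBIC))
c,sn=np.cos(T[2]),np.sin(T[2])
for n,cm in(('s',s),('t',t)):
  for q in pinpoint(cm,'nut0'):
    p=atz(cm,q['xy'],.029)-[T[0],T[1],0]; print(n,round(q['confidence'],2),np.round(1e3*np.array([c*p[0]+sn*p[1]-.04,-sn*p[0]+c*p[1]])))
  print([ (np.array(q['xy'])*[640,400]).round(1) for q in pinpoint(cm,'cup_knob')][:1], proj(cm,w(T,(-.094,0,.149))))
E
```

```text
[0.41724729 0.26075667 0.31235482]
s 0.59 [ -32. -285.]
s 0.45 [  8. -21.]
s 0.42 [ -9. -37.]
s 0.4 [46. 29.]
s 0.39 [-10.   2.]
s 0.38 [240. 670.]
[array([288. , 256.1])] [238.43923663 219.87817813]
t 0.69 [ 59. 475.]
t 0.58 [40. 30.]
t 0.37 [-41.  37.]
[array([398.6, 258.6])] [401.99382347 260.90842594]
```

View pics/g4.png

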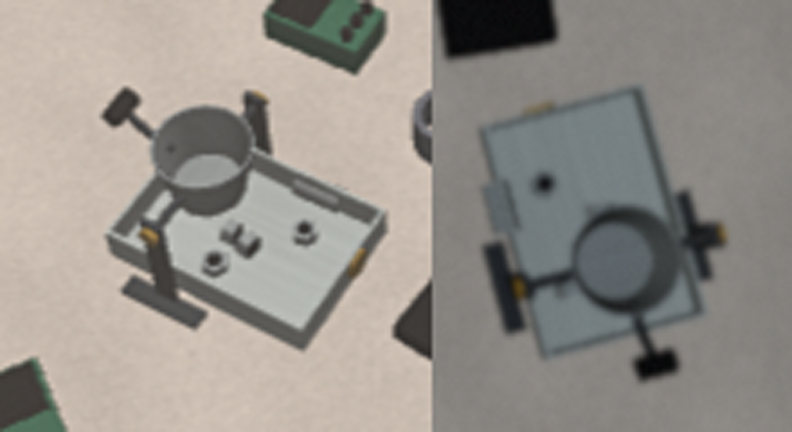

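Top view: the cup at crop (625,260) is empty and upright. Nuts show in the scene view at (232,235), (245,243), (213,263) and (305,232), and a fifth in the top view at (562,287), so all five are in the pan. Now the catch.

Emit:
move_arm([
  [[0.05,0.05,0.89],[0,0,0],1],
  [[0,0,0.89],[0,0,0],1],
  [[0,0,0.89],[0,0,0],1],
  [[0,0,0.89],[0,0,0],1],
  [[0,0,0.89],[0,0,0],1],
  [[0,0,0.89],[0,0,0],1],
  [[0,0,0.89],[0,0,0],1],
  [[0,0,0.89],[0,0,0],1],
  [[0,0,0],[0,0,0],1],
  [[-0.2,0,0],[0,0,0],1],
  [[-0.2,0,0],[0,0,0],1],
  [[-0.2,0,0],[0,0,0],1],
  [[-0.2,0,0],[0,0,0],1],
])

```text
time_s: 20.08
position: [0.4243, 0.2399, 0.1009]
tcp_rot: [[-0.165, 0.986, 0.004], [0.986, 0.165, 0.003], [0.002, 0.005, -1.0]]
force: [-1.4, 4.0, 2.8]
opening: 0.009
grasp_force: 2.3
```

Emit:
move_arm([
  [[-0.2,0,0],[0,0,0],1],
  [[-0.2,0,0],[0,0,0],1],
  [[-0.2,0,0],[0,0,0],1],
  [[-0.2,0,0],[0,0,0],1],
  [[-0.2,0,0],[0,0,0],1],
  [[-0.2,0,0],[0,0,0],1],
  [[-0.2,0,0],[0,0,0],1],
])

```text
time_s: 20.67
position: [0.4296, 0.1976, 0.0988]
tcp_rot: [[-0.166, 0.986, -0.001], [0.986, 0.166, 0.0], [0.0, -0.001, -1.0]]
force: [-0.4, 2.6, -0.3]
opening: 0.006
grasp_force: 1.3
```

Emit:
move_arm([
  [[-0.2,0,0],[0,0,0],1],
  [[-0.2,0,0],[0,0,0],1],
  [[-0.2,0,0],[0,0,0],1],
  [[-0.15,0,0],[0,0,0],1],
  [[0,0,0],[0,0,0],1],
])

```text
time_s: 21.08
position: [0.4324, 0.1807, 0.0997]
tcp_rot: [[-0.158, 0.987, -0.001], [0.987, 0.158, 0.011], [0.011, 0.001, -1.0]]
force: [-5.6, 27.5, 8.9]
opening: 0.006
grasp_force: 12.2
```

Emit:
move_arm([
  [[0.3,0,0],[0,0,0],1],
  [[0.3,0,-0.5],[0,0,0],1],
  [[0,0,-1],[0,0,0],1],
  [[0,0,-1],[0,0,0],0],
  [[0,0,-1],[0,0,0],0],
  [[0,0,-1],[0,0,0],0],
  [[0,0,-1],[0,0,0],0],
  [[0,0,-1],[0,0,0],0],
  [[0,0,-0.5],[0,0,0],0],
  [[0,0,0],[0,0,0],0],
  [[0,0,0],[0,0,0],0],
])

```text
time_s: 22.0
position: [0.4305, 0.1928, 0.3091]
tcp_rot: [[-0.166, 0.986, 0.001], [0.986, 0.166, -0.001], [-0.001, 0.001, -1.0]]
force: [0.6, 0.3, -0.3]
opening: 0.529
grasp_force: 0.0
```

```bash
python3 - <<'E'
from h import *
s=capture('scene');print(read_state()['position'])
a=cv2.cvtColor(s['img'][130:220,310:400],cv2.COLOR_RGB2BGR)
cv2.imwrite('pics/c.png',cv2.resize(a,None,fx=6,fy=6,interpolation=cv2.INTER_CUBIC))
print([(np.array(q['xy'])*[640,400]).round(1) for q in pinpoint(s,'catch_paddle')][:2])
B=(.5005,.2255,.165)
for a in(.2,1.4,1.75): print(a,proj(s,w(B,(-.074,-.02+.055*np.cos(.7+a),.075+.055*np.sin(.7+a)))))
E
```

```text
[0.42973163 0.19279137 0.30801159]
[array([212.5, 314.9]), array([325.1, 164.1])]
0.2 [335.84879288 152.73392831]
1.4 [326.80820562 160.66997702]
1.75 [324.63673631 165.00331056]
```

View pics/c.png

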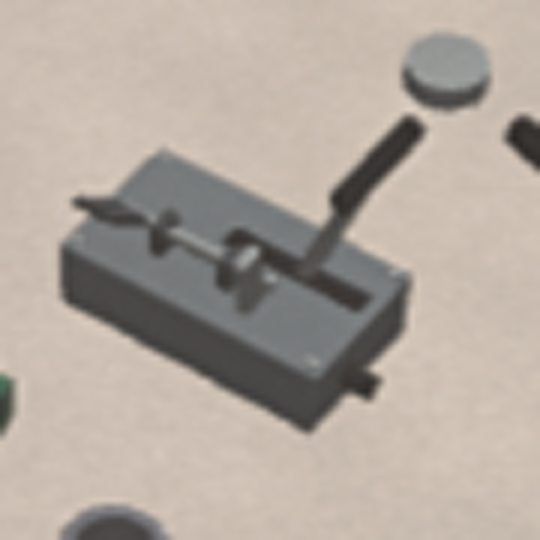

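The paddle now lies over on the -y side (frame px 325,164, about 1.7 rad) and the lever is at rest. Next is gripping the bar off-centre on its +y half, clear of the shaft.

Emit:
move_arm([
  [[0.35,0.93,0],[0,0,0],0],
  [[0.35,0.93,0],[0,0,0],0],
  [[0.35,0.93,0],[0,0,0],0],
  [[0.35,0.93,0],[0,0,0],0],
  [[0.35,0.93,0],[0,0,0],0],
  [[0.35,0.93,0],[0,0,0],0],
  [[0,0,0],[0,0,0],0],
  [[0,0,0.93],[0,0,0],0],
  [[0,0,0.93],[0,0,0],0],
  [[0,0,0.93],[0,0,0],0],
  [[0,0,0.93],[0,0,0],0],
  [[0,0,0.93],[0,0,0],0],
  [[0,0,0],[0,0,0],0],
  [[0,0,0],[0,0,0],0],
])

```text
time_s: 23.27
position: [0.5826, 0.2826, 0.1664]
tcp_rot: [[-0.166, 0.986, -0.007], [0.986, 0.166, -0.002], [-0.001, -0.008, -1.0]]
force: [0.2, -0.2, 0.4]
opening: 0.998
grasp_force: 0.0
```

```bash
python3 - <<'E'
from h import *
s=capture('scene');print(read_state()['position'],read_state()['force'])
a=cv2.cvtColor(s['img'][110:200,320:410],cv2.COLOR_RGB2BGR)
cv2.imwrite('pics/l.png',cv2.resize(a,None,fx=6,fy=6,interpolation=cv2.INTER_CUBIC))
a0=np.arctan2(132,48)
def rows(f,t,n):
    th=np.linspace(f,t,n+1); X=140*np.cos(a0+th);Z=140*np.sin(a0+th)
    print([(round(float(a)/30,2),round(-float(b)/30,2)) for a,b in zip(np.diff(X),np.diff(Z))])
rows(0,.92,20)
E
```

```text
[0.58450701 0.2832275  0.16874849] [0.55877419 1.16732232 0.6813276 ]
[(-0.2, -0.07), (-0.21, -0.06), (-0.21, -0.05), (-0.21, -0.04), (-0.21, -0.03), (-0.21, -0.02), (-0.21, -0.01), (-0.21, -0.0), (-0.21, 0.01), (-0.21, 0.02), (-0.21, 0.03), (-0.21, 0.04), (-0.21, 0.05), (-0.21, 0.06), (-0.2, 0.07), (-0.2, 0.08), (-0.2, 0.09), (-0.19, 0.09), (-0.19, 0.1), (-0.18, 0.11)]
```

View pics/l.png

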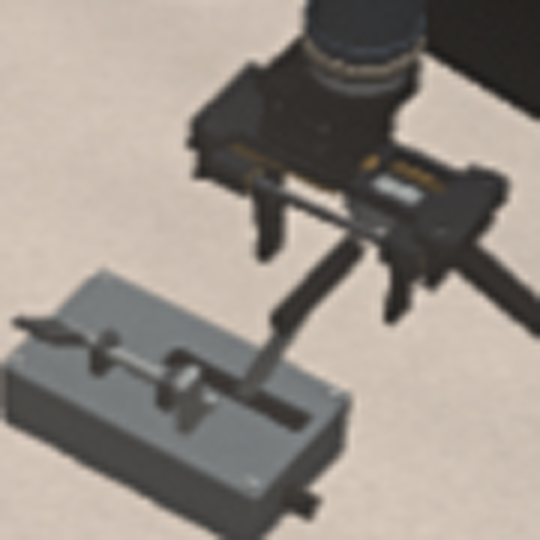

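The bar runs from (285,315) up to (360,235) in the crop, between the two fingers at (268,240) and (397,305). Closing.

Emit:
move_arm([
  [[0,0,0],[0,0,0],1],
  [[0,0,0],[0,0,0],1],
  [[0,0,0],[0,0,0],1],
  [[0,0,0],[0,0,0],1],
  [[0,0,0],[0,0,0],1],
  [[0,0,0],[0,0,0],1],
  [[0,0,0],[0,0,0],1],
  [[0,0,0],[0,0,0],1],
  [[0,0,0],[0,0,0],1],
  [[0,0,0],[0,0,0],1],
])

```text
time_s: 24.15
position: [0.585, 0.2836, 0.1694]
tcp_rot: [[-0.166, 0.986, -0.0], [0.986, 0.166, 0.0], [0.0, -0.0, -1.0]]
force: [0.4, 0.0, 0.1]
opening: 0.33
grasp_force: 0.0
```

Emit:
move_arm([
  [[0,0,0],[0,0,0],1],
  [[0,0,0],[0,0,0],1],
  [[0,0,0],[0,0,0],1],
  [[0,0,0],[0,0,0],1],
])

```text
time_s: 24.48
position: [0.5857, 0.2837, 0.1694]
tcp_rot: [[-0.166, 0.986, 0.001], [0.986, 0.166, 0.0], [0.0, 0.001, -1.0]]
force: [2.6, 1.2, -2.3]
opening: 0.195
grasp_force: 30.0
```

Emit:
move_arm([
  [[0,-0.2,-0.07],[0,0,0],1],
  [[0,-0.21,-0.06],[0,0,0],1],
  [[0,-0.21,-0.05],[0,0,0],1],
  [[0,-0.21,-0.04],[0,0,0],1],
  [[0,-0.21,-0.03],[0,0,0],1],
  [[0,-0.21,-0.02],[0,0,0],1],
  [[0,-0.21,-0.01],[0,0,0],1],
  [[0,-0.21,0],[0,0,0],1],
  [[0,-0.21,0.01],[0,0,0],1],
  [[0,-0.21,0.02],[0,0,0],1],
  [[0,-0.21,0.03],[0,0,0],1],
  [[0,-0.21,0.04],[0,0,0],1],
  [[0,-0.21,0.05],[0,0,0],1],
  [[0,-0.21,0.06],[0,0,0],1],
  [[0,-0.2,0.07],[0,0,0],1],
  [[0,-0.2,0.08],[0,0,0],1],
  [[0,-0.2,0.09],[0,0,0],1],
  [[0,-0.19,0.09],[0,0,0],1],
  [[0,-0.19,0.1],[0,0,0],1],
  [[0,-0.18,0.11],[0,0,0],1],
])

```text
time_s: 26.15
position: [0.4684, 0.2649, 0.1583]
tcp_rot: [[-0.166, 0.986, 0.013], [0.986, 0.166, 0.005], [0.002, 0.013, -1.0]]
force: [6.4, 3.4, 2.8]
opening: 0.194
grasp_force: 30.0
```

Emit:
move_arm([
  [[0,-0.05,0.03],[0,0,0],1],
  [[0,0,0],[0,0,0],1],
  [[0,0,0],[0,0,0],1],
  [[0,0,0],[0,0,0],1],
  [[0,0,0],[0,0,0],1],
])

```text
time_s: 26.57
position: [0.4667, 0.2646, 0.1573]
tcp_rot: [[-0.166, 0.986, 0.011], [0.986, 0.166, 0.004], [0.002, 0.012, -1.0]]
force: [6.4, 3.1, 3.0]
opening: 0.194
grasp_force: 30.0
```

Emit:
move_arm([
  [[0,-0.1,0.06],[0,0,0],1],
  [[0,0,0],[0,0,0],1],
  [[0,0,0],[0,0,0],1],
  [[0,0,0],[0,0,0],1],
])

```text
time_s: 26.9
position: [0.466, 0.2646, 0.1567]
tcp_rot: [[-0.167, 0.986, 0.016], [0.986, 0.166, 0.005], [0.003, 0.017, -1.0]]
force: [8.7, 3.7, 7.5]
opening: 0.199
grasp_force: 30.0
```

```bash
python3 - <<'E'
from h import *
s=capture('scene')
print([(np.array(q['xy'])*[640,400]).round(1) for q in pinpoint(s,'catch_paddle')][:2],[(np.array(q['xy'])*[640,400]).round(1) for q in pinpoint(s,'lever_bar')][:2])
B=(.5005,.2255,.165)
for a in(.7,.8,.9): 
  th=np.arctan2(132,48)+a; print(a,proj(s,w(B,(.045+.14*np.cos(th),.015,.055+.14*np.sin(th)))))
a=cv2.cvtColor(s['img'][110:310,205:405],cv2.COLOR_RGB2BGR)
cv2.imwrite('pics/f.png',cv2.resize(a,None,fx=3,fy=3,interpolation=cv2.INTER_CUBIC))
E
```

```text
[array([325. , 164.4])] [array([410.4, 165.8]), array([347.3, 146.5])]
0.7 [351.18559634 147.15785098]
0.8 [348.38270505 146.86475679]
0.9 [345.72648972 146.87566813]
```

View pics/f.png

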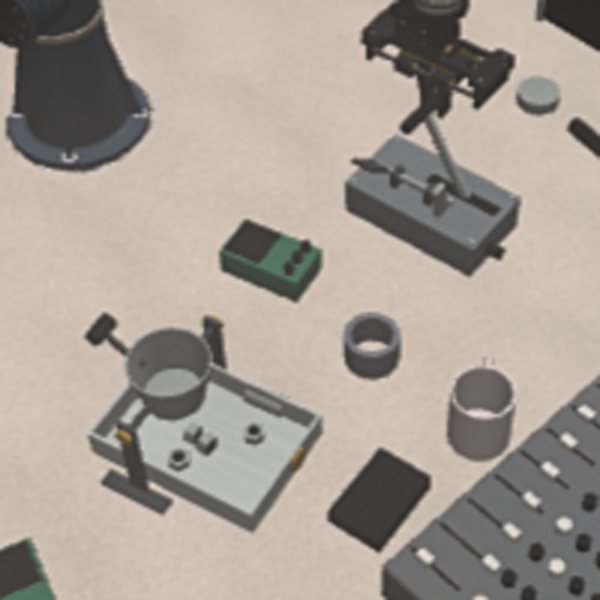

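The lever is pulled back against its stop and held, and pushing further only raised the force. The catch is flipped, the cup is upright and the nuts are in the pan, so I'm handing in.

```bash
python3 -c "
from rig import *
print(hand_in())"
```

```text
the job is handed in; nothing more can be done
None
```

I handed the job in at about 27 s on the robot's clock: all five nuts were in the pan, the cup upright, the catch flipped over and the T-lever held at its stop; the hand-in returned no verdict.

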